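# Slide the brass soap die into its pocket and lock it

### The job

Load the soap stamping board: with your fingertips, push the loose brass die across the board until it drops flat into the round pocket, then push the keeper by its red pin all the way round, so that it lies over the die and locks it in. Only push: do not grip or pick anything up. Leave the blue die and the other things round the board where they are.

Things in the scene. Friction and masses are not known exactly. Their poses are not given: they have to be found in the camera images.
- stamp_board: Light wooden board, 160 x 290 x 24 mm (its x, y, z), fixed to the table, with dark steel strips along its two short ends (at its y = -145 and +145 mm) and low screw heads (2 mm) in the corners. Origin: centre of its underside; z up. Its flat top is 24 mm above the table. Long side along its y. Its x points away from the robot, within 35 degrees.
- pocket (a point): Centre of the round pocket's mouth, level with the board's top, at (-20, 0, 24) mm in the board's frame. Pocket: 67.6 mm diameter, 11 mm deep, flat dark floor, a small chamfer round the rim. A seated die's top lies 1 mm below the board's top.
- brass_die_center (a point): Centre (half-way up) of the brass die: a loose gold disc with fine dark rays on top, 64 mm diameter, 10 mm thick, about 0.2 kg. Starts flat on the board's top, about 80 to 90 mm from the pocket's centre towards one or the other short end. Its centre is 29 mm above the table while on the board's top, 18 mm when seated in the pocket.
- blue_die_center (a point): Centre (half-way up) of the blue plastic die, a loose disc of the same size (64 x 10 mm, about 0.1 kg) with white circles on top, lying on the other side of the pocket. To be left alone.
- keeper (a joint): Turn angle of the keeper (turn-button), rad, growing anticlockwise seen from above; stops at 0 and 2.007. Parked at 0 to 0.3; 2.007 = fully over the die, arm along the board's -x. At angle q the arm points 1.134 + q anticlockwise from the board's +x. Steel arm 39 mm long from the pivot, 14 mm wide, 2.5 to 10.5 mm above the board. Stays where left; about 1.5 N at the pin turns it.
- keeper_pivot (a point): Pivot axis of the keeper at the level of the board's top, at (36, 0, 24) mm in the board's frame, 56 mm from the pocket's centre. A screw head stands 14 mm above the board there.
- keeper_pin (a point): Middle of the keeper's upright red pin, 24.5 mm above the board's top: 11 mm diameter, 30 mm from the pivot, standing from 10.5 to 39.5 mm above the board's top. It turns with the keeper.
- copper_jar: Small white jar with a copper-coloured band, 47 mm wide, 47 mm high, loose, to the right of the board; origin: centre of its underside. Bystander.
- amber_bottle: Amber bottle with black cap, 61 mm wide, 104 mm high, loose, beyond the board; origin: centre of its underside. Bystander.
- lilac_soap: Lilac soap block, 71 x 67 x 57 mm high, loose, to the left of the board; origin: centre of its underside. Bystander.
Mind the look-alikes: they are no part of the job. What is meant by the part that bears brass_die_center is not green or pink, and is the smaller of those in its own colour.

How it is judged:
On the way, in this order (a step that is already met when the one before it is completed fails the run):
1. the brass die lies flat in the pocket (horizontal distance between brass_die_center and pocket below 0.006 m and height (world z) of brass_die_center below 0.0205 m and angle between brass_die_center's own z axis and vertical below 0.08 rad), for 0.2 s.
2. the keeper is swung over the die (value of joint keeper above 1.75 rad), for 0.2 s.
At the end, for the whole second after the job is handed in: The brass die lies flat in the pocket (centre within 6 mm of the pocket's, no more than 2.5 mm above its seat, tilt under 0.08 rad), the keeper has been turned over it to more than 1.75 rad, and the blue die is within 15 mm of where it started (all of step 1 and value of joint keeper above 1.75 rad and distance of blue_die_center from where it was at the start of the episode below 0.015 m); the robot touches nothing.
It fails at once if the brass die is lifted off the board (more than 8 mm) (height (world z) of brass_die_center above 0.037 m).
It fails at once if the blue die is lifted or moved more than 15 mm (distance of blue_die_center from where it was at the start of the episode above 0.015 m).
It fails at once if a bystander (jar, bottle or soap) is moved more than 20 mm (distance of any of copper_jar, amber_bottle, lilac_soap from where it was at the start of the episode above 0.02 m).
It also fails if it takes over 58 s, if anything falls off the work surface, if the arm or the gripper's body presses on something with over 40 N, if the wrist force passes 120 N, or if a joint passes its speed limit or range.

### The arm

A 6-joint arm with a two-finger parallel gripper is mounted at the origin on a cart in front of the work surface, level with it; the furniture and walls round the work are solid. World frame = base frame: x ahead of the robot, y to its left, z up, the work surface at z = 0. Lengths are in m, angles in rad, forces in N, time in s.
With the tool pointing down it reaches from about 0.375 to 0.925 m from the base axis. Payload 5.7 kg.
Tool frame: the origin (TCP) lies at the very end of the fingers, on their centre line; the grasp point (between the pads) lies 19 mm behind it (bot.hold_point_z is the z of the grasp point in the tool frame, in m); z points along the fingers, y is the line along which they close (so a half turn about z gives the same grasp; the last joint's range is limited). The gripper opens to 85 mm and grips with 20 to 120 N. Pads are 22 mm wide; open, the fingers measure 114 mm over their backs; the gripper's body (76 mm by 85 mm) begins 54 mm behind the grasp point. The pads swing forward as they close: fully open they stand 13 mm farther back than shut.
Start: joints at [1.112, 0.359, 1.51, -0, 1.272, -0.115], TCP at [0.202, 0.565, 0.231] pointing down, gripper open.
Joint ranges: [-2.97, 2.97], [-1.01, 2.36], [0.21, 2.38], [-0.96, 4.11], [0.2, 2.71], [-2.98, 2.98]. Speed limits (rad/s): [2.39, 2.39, 3.14, 3.14, 3.14, 3.14].

### API

Orientations are given as a unit quaternion [x, y, z, w].
In Python, from cell import bot, optics gives the robot as it stands.
- The arm moves only by the tool jog_arm, never from a script. Its argument "plan" is a list of rows, each a list of 5 numbers: the opening, from -1 (shut) to 1 (fully open), so that 0 is half open, then the shift along the tool's x, y, z in cm, then the turn about the tool's z in degrees. In form: [[claw, tx, ty, tz, roll], ...]. A call has 1 to 5 rows; each row is the pose to reach, as a shift and turn from the pose commanded when the call began, along the tool's axes at that moment; what a row does not reach only later rows make up. A row lasts 1/12 s, in which the tool goes at most 41.7 mm and 7.16 degrees, less where a joint would pass 70% of its speed; a pose out of reach is approached as far as the arm can. A call with a gripper value outside its range is refused whole. The fingers move at their own pace and stop on an object; "grip_force" is the grip in N (left out, the last holds). Time passes only in rows, so rows that repeat a pose let the fingers close. It gives the time, the measured TCP pose, the force, the opening and the grip force at its end, in the units of the state.
- bot.state(): the state, without advancing time (a new reading comes with each control period).
- optics.get_image(name): name is "scene" or "top" or "wrist"; returns a dict with "image" (384x512x3 uint8, blue, green, red), "fov_y" (degrees; the focal length in pixels is half the picture's height over the tangent of half this angle, whatever the lens; pixels are square), "cx", "cy" (the principal point, pixels), "dist_coeffs" ([k1, k2, p1, p2, k3] as OpenCV has them; the pictures are not rectified), "cam_to_world" (4x4, takes a point from camera to world coordinates); the wrist camera has in their place "tool_from_camera" (4x4, takes a point from camera to tool coordinates, whose origin is the TCP and whose axes are the flange's). Camera axes: x right, y down, z forward; pixel columns grow to the right and rows downward; lengths in m; the calibration is good to about 2 mm. A picture is of the moment at which its call begins: read the wrist's pose just before it. There is no depth.
- bot.close_job(): hands the job in; it is judged then, once.
The state is a dict: "time": time; "q": joint angles; "dq": joint speeds; "effort": joint torques, N m; "tool_pos": TCP position; "ee_rot": TCP orientation; "force": force on the tool from outside, world axes, zero at the start; "wrist_torque": the same for the moment, N m; "gripper_width": finger opening in m; "grasp_force": force on a finger pad.
Only numpy, scipy, OpenCV 4.12 (cv2) and the standard library are available. Lean on these libraries where they do the work, as an engineer would, in place of code of your own. Each camera call takes 0.05 s, during which the arm holds its last target. There are 200 camera calls.

## Working session

There is one attempt and no reset: what is moved stays moved. The work goes in short steps, Python scripts to look and compute and a tool call to move; the robot and the scene stay as the last step left them, time stands still between calls to the robot, and variables do not carry over. Pictures are saved under pics/ and viewed, at most 10 in all, crops included, and the job is handed in when it is done.

Besides the shell and the picture viewer there is one more tool, called after "Call:" by a JSON object that holds its "name" and its "arguments". jog_arm: Moves the arm, as the interface text tells. Its arguments: {"type":"object","properties":{"plan":{"type":"array","items":{"type":"array","items":{"type":"number"}}},"grip_force":{"type":"number"}},"required":["plan"]}

```bash
mkdir -p pics
cat > h.py <<'E'
import numpy as np,cv2
from cell import bot,optics
from scipy.spatial.transform import Rotation as R
def cam(d,s=None):
    h=d["image"].shape[0]; f=h/2/np.tan(np.radians(d["fov_y"])/2)
    K=np.array([[f,0,d["cx"]],[0,f,d["cy"]],[0,0,1.]])
    if "cam_to_world" in d: T=np.array(d["cam_to_world"])
    else:
        W=np.eye(4);W[:3,:3]=R.from_quat(s["ee_rot"]).as_matrix();W[:3,3]=s["tool_pos"];T=W@np.array(d["tool_from_camera"])
    return K,np.array(d["dist_coeffs"],float),T
def p2w(c,uv,z):
    K,D,T=c; n=cv2.undistortPoints(np.array(uv,float).reshape(-1,1,2),K,D).reshape(-1,2)
    r=np.c_[n,np.ones(len(n))]@T[:3,:3].T; o=T[:3,3]
    return o+r*((z-o[2])/r[:,2])[:,None]
def w2p(c,P):
    K,D,T=c; Ti=np.linalg.inv(T); rv=cv2.Rodrigues(Ti[:3,:3])[0]
    return cv2.projectPoints(np.array(P,float).reshape(-1,1,3),rv,Ti[:3,3],K,D)[0].reshape(-1,2)
def snap(n):
    s=bot.state(); d=optics.get_image(n); return d["image"].copy(),cam(d,s),s
E
python3 - <<'E'
from h import *
import pickle
ims=[]
for n in("top","scene"):
    i,c,s=snap(n); pickle.dump((i,c),open(n+".pkl","wb")); print(n,c[2].round(3).tolist())
    cv2.imwrite(f"pics/{n}.png",cv2.resize(i,(800,600),interpolation=cv2.INTER_CUBIC))
print({k:np.round(v,3) for k,v in s.items()})
E
```

```text
top [[-0.021, -0.981, 0.192, 0.35], [-1.0, 0.019, -0.012, 0.001], [0.008, -0.193, -0.981, 1.141], [0.0, 0.0, 0.0, 1.0]]
scene [[0.51, -0.519, 0.686, -0.49], [-0.86, -0.301, 0.411, -0.641], [-0.007, -0.8, -0.6, 0.999], [0.0, 0.0, 0.0, 1.0]]
{'time': np.float64(0.05), 'q': array([ 1.112,  0.359,  1.511,  0.   ,  1.272, -0.115]), 'dq': array([ 0.   ,  0.   , -0.002,  0.   ,  0.   ,  0.001]), 'effort': array([ 0.0000e+00, -5.2910e+01, -2.7962e+01, -0.0000e+00,  5.0000e-03,
       -0.0000e+00]), 'tool_pos': array([0.202, 0.564, 0.23 ]), 'ee_rot': array([ 0.171,  0.985, -0.001, -0.   ]), 'force': array([ 0.671,  0.43 , -0.427]), 'wrist_torque': array([ 0.02 , -0.077,  0.008]), 'grasp_force': np.float64(0.0), 'gripper_width': np.float64(0.086)}
```

View pics/top.png

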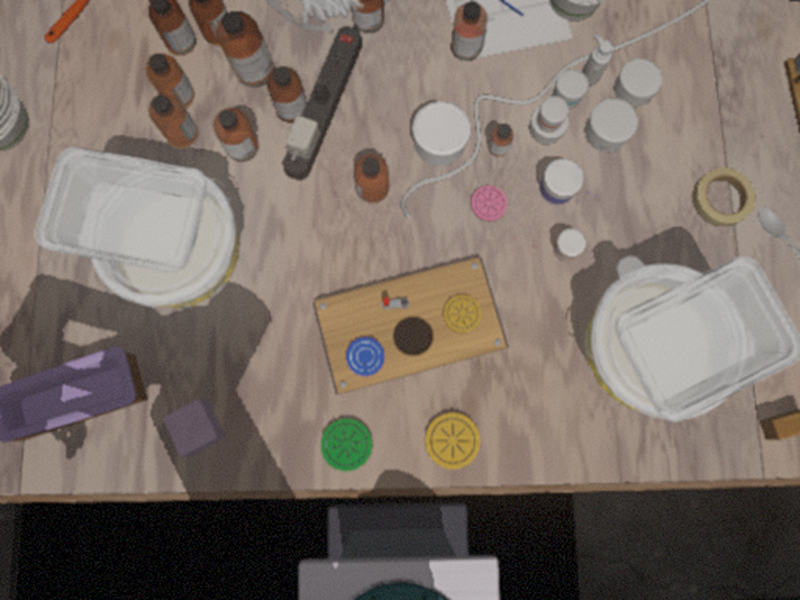

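View pics/scene.png

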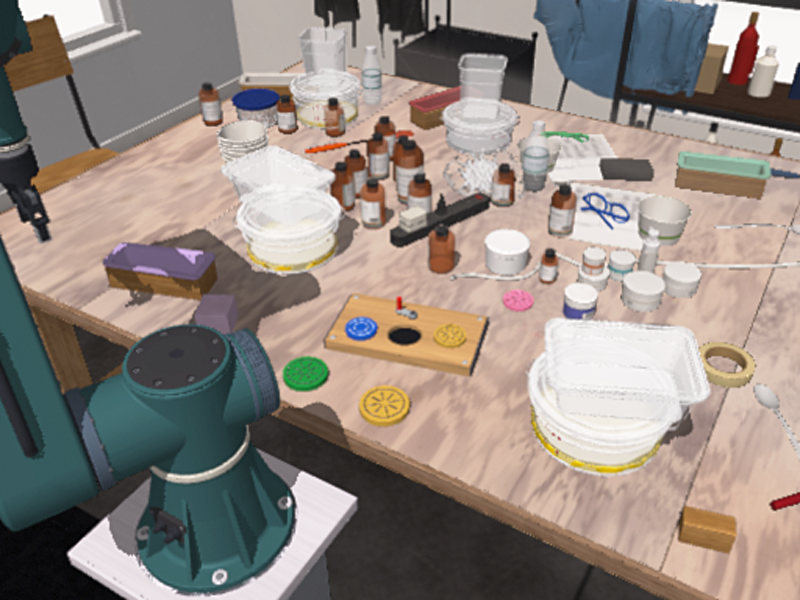

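The top view shows two gold discs: one on the board at (462,313), and a larger one on the table at (452,440). The other look-alikes are the green disc (347,444) and the pink disc (490,203). The brass die is the smaller gold one, the one on the board. The pocket is at (413,336), the blue die at (365,356) and the red pin at about (387,301). I'll check these in an enlarged crop.

Run:
```python
from h import *
import pickle
i,c=pickle.load(open("top.pkl","rb"))
cv2.imwrite("pics/tcrop.png",cv2.resize(i[155:305,195:335],None,fx=4,fy=4,interpolation=cv2.INTER_CUBIC)) # 560x600
```

```text
(no output)
```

View pics/tcrop.png

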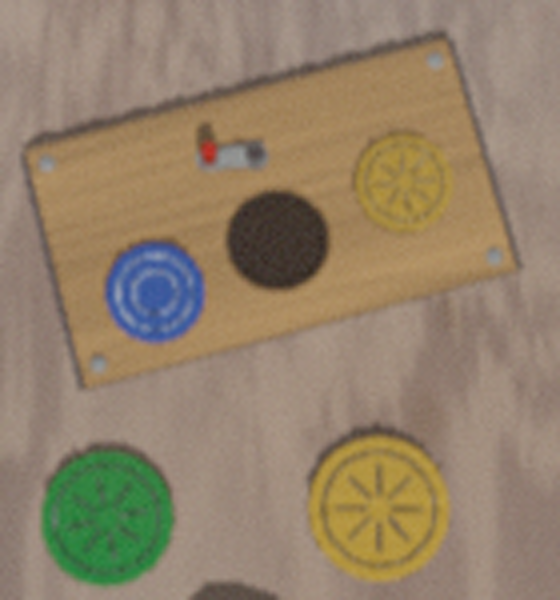

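The crop confirms it: the brass die is at crop (404,182) and has dark rays. It matches the blue die in size and is smaller than the table disc at (378,508). Other positions: pocket (278,240), blue die (155,291), pivot (256,152), pin (208,152). Corners are at about (23,147), (445,33), (520,268) and (83,388).

Run:
```python
from h import *
import pickle
from scipy.optimize import least_squares
i,c=pickle.load(open("top.pkl","rb"))
px=lambda a:(np.array(a,float)+.5)/4-.5+[195,155]
cor=p2w(c,px([(23,147),(445,33),(520,268),(83,388)]),.024)
print("sides",[round(np.linalg.norm(cor[k]-cor[(k+1)%4]),4) for k in range(4)])
m=np.array([(80,145),(80,-145),(-80,-145),(-80,145),(-20,0)])/1e3
pk=p2w(c,px([(278,240)]),.024)
W=np.r_[cor,pk][:,:2]; w=np.array([1,1,1,1,2.])[:,None]
Rm=lambda a:np.array([[np.cos(a),-np.sin(a)],[np.sin(a),np.cos(a)]])
f=lambda p:((m@Rm(p[2]).T+p[:2]-W)*w).ravel()
r=least_squares(f,[.45,0,0]).x; print("board",r,"res mm",(f(r)*1e3).round(1))
np.save("board.npy",r)
def tb(P): return (np.array(P)[:,:2]-r[:2])@Rm(r[2])*1e3
for n,uv,z in[("brass",(404,182),.034),("blue",(155,291),.034),("pocket",(278,240),.024),("pivot",(256,152),.038),("pintop",(208,148),.0635)]:
    P=p2w(c,px([uv]),z);print(n,P.round(4),"board mm",tb(P).round(1))
for n,uv in [("bigyellow",(378,508)),("green",(108,515))]: print(n,p2w(c,px([uv]),.01).round(3))
```

```text
sides [np.float64(0.2904), np.float64(0.1643), np.float64(0.2933), np.float64(0.163)]
board [ 0.5296315  -0.02567484  0.24894672] res mm [-2.7 -0.9 -3.3 -0.7  0.4  2.   0.5 -1.4  2.5  0.5]
brass [[ 0.544  -0.1135  0.034 ]] board mm [[ -7.7 -88.6]]
blue [[0.4762 0.0492 0.034 ]] board mm [[-33.4  85.8]]
pocket [[ 0.509  -0.0308  0.024 ]] board mm [[-21.3   0.1]]
pivot [[ 0.565  -0.0176  0.038 ]] board mm [[36.3 -0.8]]
pintop [[0.5632 0.0133 0.0635]] board mm [[42.1 29.5]]
bigyellow [[ 0.336 -0.091  0.01 ]]
green [[0.335 0.082 0.01 ]]
```

```bash
cat > go.py <<'E'
# usage: go.py bx by z yawboard_deg : delta from present pose, tool axes cm, roll deg ; yaw = board-frame angle of tool x
import sys
from h import *
b=np.load("board.npy"); bx,by,z,yw=map(float,sys.argv[1:5])
c,s=np.cos(b[2]),np.sin(b[2])
t=np.array([b[0]+c*bx/1e3-s*by/1e3,b[1]+s*bx/1e3+c*by/1e3,z/1e3])
st=bot.state(); Rt=R.from_quat(st["ee_rot"]).as_matrix()
d=Rt.T@(t-st["tool_pos"])*100
yaw=np.degrees(np.arctan2(Rt[1,0],Rt[0,0])); dy=(yw+np.degrees(b[2])-yaw+180)%360-180
p=np.array(st["tool_pos"])[:2]-b[:2]
print("target",t.round(4),"delta cm",d.round(2),"roll",round(-dy,1),"| now board",(np.array([c*p[0]+s*p[1],-s*p[0]+c*p[1]])*1e3).round(1),"z",round(st["tool_pos"][2]*1e3,1),"yaw",round(yaw-np.degrees(b[2]),1),"t",st["time"],"F",np.round(st["force"],1),"w",round(st["gripper_width"]*1e3,1))
E
python3 go.py -0.8 -138 170 97.9
```

```text
target [ 0.5629 -0.1596  0.17  ] delta cm [-58.38 -55.98   6.14] roll 48.1 | now board [-172.2  652.5] z 230.5 yaw 146.0 t 0.1 F [-0.1 -0.6 -0.5] w 85.3
```

Call:
{"name": "jog_arm", "arguments": {"plan": [[-0.18, -14.6, -14, 1.5, 0], [-0.18, -14.6, -14, 1.5, 0], [-0.18, -14.6, -14, 1.5, 0], [-0.18, -14.6, -14, 1.5, 0], [-0.18, -14.6, -14, 1.5, 0]]}}

```text
time: 0.52
tool_pos: [0.2926, 0.3813, 0.2157]
ee_rot: [0.171, 0.985, -0.001, -0.0]
force: [0.8, -0.4, 0.3]
gripper_width: 0.0347
grasp_force: 0.0
```

Call:
{"name": "jog_arm", "arguments": {"plan": [[-0.18, -14.6, -14, 1.5, 0], [-0.18, -14.6, -14, 1.5, 0], [-0.18, -14.6, -14, 1.5, 0], [-0.18, -14.6, -14, 1.5, 0], [-0.18, -14.6, -14, 1.5, 0]]}}

```text
time: 0.93
tool_pos: [0.3831, 0.2005, 0.201]
ee_rot: [0.171, 0.985, -0.0, -0.0]
force: [0.7, -0.2, 0.1]
gripper_width: 0.0348
grasp_force: 0.0
```

Call:
{"name": "jog_arm", "arguments": {"plan": [[-0.18, -14.6, -14, 1.5, 0], [-0.18, -14.6, -14, 1.5, 0], [-0.18, -14.6, -14, 1.5, 0], [-0.18, -14.6, -14, 1.5, 0], [-0.18, -14.6, -14, 1.5, 0]]}}

```text
time: 1.35
tool_pos: [0.4737, 0.0192, 0.186]
ee_rot: [0.171, 0.985, -0.0, 0.0]
force: [1.4, 0.8, 0.4]
gripper_width: 0.0351
grasp_force: 0.0
```

Call:
{"name": "jog_arm", "arguments": {"plan": [[-0.18, -14.6, -14, 1.5, 10], [-0.18, -14.6, -14, 1.5, 20], [-0.18, -14.6, -14, 1.5, 30], [-0.18, -14.6, -14, 1.5, 40], [-0.18, -14.6, -14, 1.5, 48]]}}

```text
time: 1.77
tool_pos: [0.564, -0.1619, 0.1708]
ee_rot: [0.469, 0.883, -0.0, -0.0]
force: [0.9, 1.0, -0.1]
gripper_width: 0.0351
grasp_force: 0.0
```

```bash
python3 go.py -0.8 -138 170 97.9
```

```text
target [ 0.5629 -0.1596  0.17  ] delta cm [0.25 0.04 0.08] roll 11.9 | now board [  -0.3 -140.5] z 170.8 yaw 109.8 t 1.7667 F [ 0.9  1.  -0.1] w 35.1
```

Call:
{"name": "jog_arm", "arguments": {"plan": [[-0.18, 0.2, 0, 3, 6], [-0.18, 0.2, 0, 5, 12], [-0.18, 0.2, 0, 5, 12]]}}

```text
time: 2.02
tool_pos: [0.5589, -0.1571, 0.117]
ee_rot: [0.558, 0.83, -0.001, -0.004]
force: [-0.6, 0.4, -0.6]
gripper_width: 0.0348
grasp_force: 0.0
```

```bash
python3 go.py -0.8 -138 27 97.9
python3 - <<'E'
from h import *
i,c,s=snap("wrist"); cv2.imwrite("pics/w1.png",i)
import pickle; pickle.dump((i,c),open("w1.pkl","wb"))
r=np.load("board.npy"); a=r[2]
B=lambda x,y,z:(r[0]+np.cos(a)*x/1e3-np.sin(a)*y/1e3,r[1]+np.sin(a)*x/1e3+np.cos(a)*y/1e3,z/1e3)
print(w2p(c,[B(-7.7,-88.6,34),B(-20,0,24),B(36,0,38)]).round(1))
E
```

```text
target [ 0.5629 -0.1596  0.027 ] delta cm [-0.43  0.32  9.  ] roll 0.0 | now board [  -4.  -134.6] z 117.0 yaw 97.9 t 2.0167 F [-0.6  0.4 -0.6] w 34.8
[[259.7 140.6]
 [260.2  -4. ]
 [354.    6. ]]
```

View pics/w1.png

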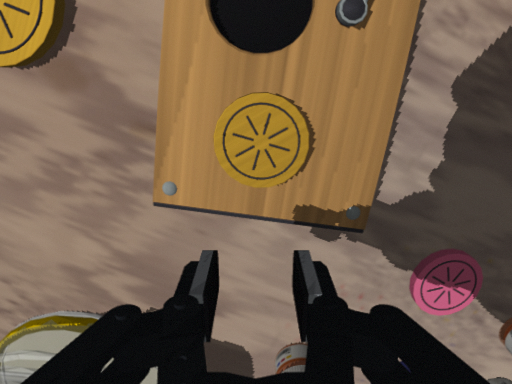

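The wrist view shows the brass die at (262,140), 2 px from the prediction. The pocket is straight ahead at about (262,5), the pivot at (352,10) and the fingers are centred at x≈255. I'll shift 1 mm towards board +x and go down.

```bash
python3 go.py 0.5 -138 27 97.9
```

```text
target [ 0.5641 -0.1593  0.027 ] delta cm [-0.42  0.35  9.19] roll 0.4 | now board [  -3.1 -134.7] z 118.9 yaw 98.3 t 2.0667 F [-0.2 -0.1 -0.3] w 35.1
```

Call:
{"name": "jog_arm", "arguments": {"plan": [[-0.18, -0.4, 0.35, 3, 0], [-0.18, -0.4, 0.35, 6, 0], [-0.18, -0.4, 0.35, 8, 0], [-0.18, -0.4, 0.35, 9, 0], [-0.18, -0.4, 0.35, 9, 0]]}}

```text
time: 2.48
tool_pos: [0.5659, -0.1591, 0.0303]
ee_rot: [0.554, 0.832, -0.0, -0.001]
force: [-0.7, 0.3, 1.1]
gripper_width: 0.0351
grasp_force: 0.0
```

```bash
python3 go.py 0.5 -138 27 97.9
```

```text
target [ 0.5641 -0.1593  0.027 ] delta cm [ 0.05 -0.17  0.33] roll 0.5 | now board [   2.3 -138.3] z 30.3 yaw 98.4 t 2.4833 F [-0.7  0.3  1.1] w 35.1
```

Call:
{"name": "jog_arm", "arguments": {"plan": [[-0.18, 0.2, -0.15, 0.35, 0], [-0.18, 0.5, -0.15, 0.35, -0.4], [-0.18, 0.9, -0.15, 0.35, -0.4], [-0.18, 1.3, -0.15, 0.35, -0.4], [-0.18, 1.7, -0.15, 0.35, -0.4]]}}

```text
time: 2.9
tool_pos: [0.5597, -0.1449, 0.029]
ee_rot: [0.552, 0.834, 0.0, 0.001]
force: [1.6, -2.7, 1.1]
gripper_width: 0.0348
grasp_force: 1.0
```

Call:
{"name": "jog_arm", "arguments": {"plan": [[-0.18, 0.4, 0, 0, 0], [-0.18, 0.8, 0, 0, 0], [-0.18, 1.2, 0, 0, 0], [-0.18, 1.6, 0, 0, 0], [-0.18, 2, 0, 0, 0]]}}

```text
time: 3.32
tool_pos: [0.5518, -0.1264, 0.0282]
ee_rot: [0.553, 0.833, 0.0, 0.001]
force: [1.5, -3.3, 3.7]
gripper_width: 0.0349
grasp_force: 2.0
```

Call:
{"name": "jog_arm", "arguments": {"plan": [[-0.18, 0.4, 0, 0, 0], [-0.18, 0.8, 0, 0, 0], [-0.18, 1.2, 0, 0, 0], [-0.18, 1.6, 0, 0, 0], [-0.18, 2, 0, 0, 0]]}}

```text
time: 3.73
tool_pos: [0.5435, -0.1077, 0.0279]
ee_rot: [0.553, 0.833, -0.0, 0.0]
force: [2.5, -3.8, 3.6]
gripper_width: 0.0351
grasp_force: 2.5
```

```bash
python3 go.py -14 -38 27 97.9
python3 - <<'E'
from h import *
i,c,s=snap("wrist"); cv2.imwrite("pics/w2.png",i)
E
```

```text
target [ 0.5254 -0.066   0.027 ] delta cm [ 4.55 -0.04  0.09] roll 0.7 | now board [ -6.8 -82.9] z 27.9 yaw 98.6 t 3.7333 F [ 2.5 -3.8  3.6] w 35.1
```

View pics/w2.png

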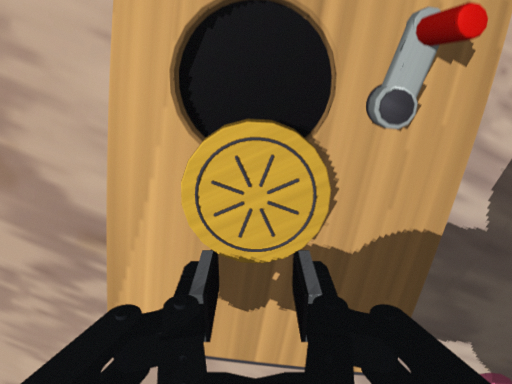

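The die is cradled at (257,190) and the pocket is at (253,78), so it lies about 1 mm to the left. I'll push on with a 1 mm trim.

Call:
{"name": "jog_arm", "arguments": {"plan": [[-0.18, 0.4, -0.05, 0, 0.3], [-0.18, 0.8, -0.1, 0, 0.5], [-0.18, 1.2, -0.1, 0, 0.5], [-0.18, 1.6, -0.1, 0, 0.5], [-0.18, 2, -0.1, 0, 0.5]]}}

```text
time: 4.2
tool_pos: [0.5344, -0.0895, 0.0278]
ee_rot: [0.556, 0.831, -0.0, -0.0]
force: [0.9, -2.9, 2.9]
gripper_width: 0.035
grasp_force: 2.2
```

Call:
{"name": "jog_arm", "arguments": {"plan": [[-0.18, 0.4, 0, 0, 0], [-0.18, 0.8, 0, 0, 0], [-0.18, 1.2, 0, 0, 0], [-0.18, 1.6, 0, 0, 0], [-0.18, 2, 0, 0, 0]]}}

```text
time: 4.62
tool_pos: [0.5271, -0.0711, 0.0279]
ee_rot: [0.556, 0.831, -0.0, 0.0]
force: [0.3, -2.0, 3.0]
gripper_width: 0.0353
grasp_force: 2.0
```

```bash
python3 go.py -14 -38 27 97.9
python3 - <<'E'
from h import *
i,c,s=snap("wrist"); cv2.imwrite("pics/w3.png",i)
E
```

```text
target [ 0.5254 -0.066   0.027 ] delta cm [0.54 0.04 0.09] roll 0.2 | now board [-13.6 -43.5] z 27.9 yaw 98.1 t 4.6167 F [ 0.3 -2.   3. ] w 35.3
```

View pics/w3.png

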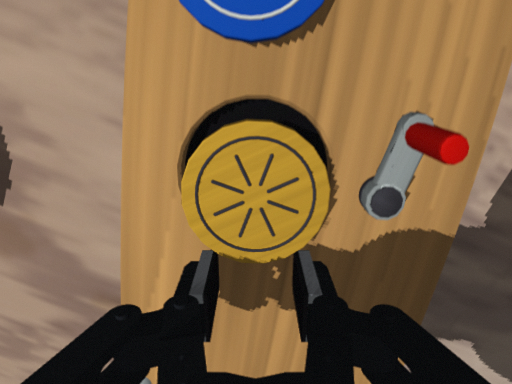

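The die has about 5 mm to go and is well aligned: die at x≈256, pocket rim from about 182 to 331. I'll creep forward.

Call:
{"name": "jog_arm", "arguments": {"plan": [[-0.18, 0.2, 0, 0, 0], [-0.18, 0.35, 0, 0, 0], [-0.18, 0.5, 0, 0, 0], [-0.18, 0.6, 0, 0, 0], [-0.18, 0.7, 0, 0, 0]]}}

```text
time: 5.08
tool_pos: [0.5239, -0.0646, 0.0276]
ee_rot: [0.556, 0.831, -0.0, -0.001]
force: [0.5, 0.2, 1.0]
gripper_width: 0.0352
grasp_force: 0.0
```

```bash
python3 go.py -14 -38 27 97.9
python3 - <<'E'
from h import *
i,c,s=snap("wrist"); cv2.imwrite("pics/w4.png",i)
E
```

```text
target [ 0.5254 -0.066   0.027 ] delta cm [-0.18  0.09  0.06] roll 0.2 | now board [-15.2 -36.3] z 27.6 yaw 98.1 t 5.0833 F [0.5 0.2 1. ] w 35.2
```

View pics/w4.png

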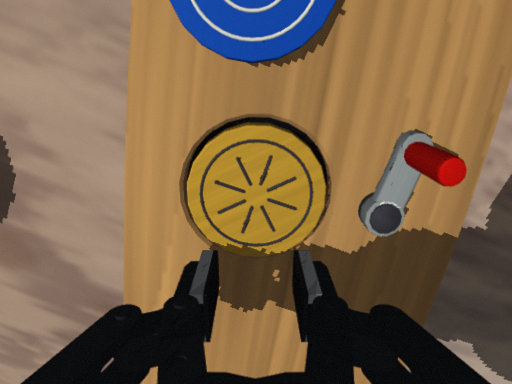

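The die has dropped: it is at (256,188), sits inside the pocket with an even dark ring round it, and the force is zero. The pin is at about (435,163). I'll raise the arm, shut the fingers, turn 53° and go to the far side of the pin.

Call:
{"name": "jog_arm", "arguments": {"plan": [[-0.18, -0.6, 0, 0, 0], [-0.18, -0.6, 0, -2, 0], [-0.18, -0.6, 0, -5, 0], [-1, -0.6, 0, -8, 0], [-1, -0.6, 0, -8, 0]]}}

```text
time: 5.55
tool_pos: [0.5306, -0.0719, 0.1127]
ee_rot: [0.556, 0.831, 0.001, 0.004]
force: [0.8, -0.2, 0.5]
gripper_width: 0.012
grasp_force: 0.0
```

Call:
{"name": "jog_arm", "arguments": {"plan": [[-1, 0, 0, 0, 7], [-1, 0, 0, 0, 14], [-1, 0, 0, 0, 21], [-1, 0, 0, 0, 28], [-1, 0, 0, 0, 35]]}}

```text
time: 5.97
tool_pos: [0.5268, -0.0709, 0.1075]
ee_rot: [0.782, 0.623, -0.0, -0.0]
force: [-0.1, 0.4, -0.3]
gripper_width: 0.0002
grasp_force: 0.0
```

Call:
{"name": "jog_arm", "arguments": {"plan": [[-1, 0, 0, 0, 7], [-1, 0, 0, 0, 14], [-1, 0, 0, 0, 18], [-1, 0, 0, 0, 18]]}}

```text
time: 6.3
tool_pos: [0.5267, -0.0708, 0.1074]
ee_rot: [0.869, 0.494, -0.0, -0.0]
force: [-0.3, 0.1, -0.1]
gripper_width: 0.0003
grasp_force: 0.0
```

```bash
python3 go.py 61 48 108 45
python3 - <<'E'
from h import *
r=np.load("board.npy"); a=r[2]
c=cam(optics.get_image("top"))
P=p2w(c,[[372*.64,198*.64],[365*.64,356*.64]],.0); print("bottle",P.round(3))
E
```

```text
target [0.5769 0.0359 0.108 ] delta cm [11.74 -1.14 -0.06] roll -0.0 | now board [-14.  -43.1] z 107.4 yaw 45.0 t 6.3 F [-0.3  0.1 -0.1] w 0.3
bottle [[0.76  0.035 0.   ]
 [0.479 0.05  0.   ]]
```

Call:
{"name": "jog_arm", "arguments": {"plan": [[-1, 4, -0.4, 0, 0], [-1, 8, -0.8, 0, 0], [-1, 11.7, -1.1, 0, 0], [-1, 11.7, -1.1, 2, 0], [-1, 11.7, -1.1, 3, 0]]}}

```text
time: 6.77
tool_pos: [0.5776, 0.0374, 0.0768]
ee_rot: [0.867, 0.498, 0.0, 0.0]
force: [-2.0, -0.7, -0.1]
gripper_width: -0.0004
grasp_force: 0.0
```

```bash
python3 go.py 61 48 43 45
python3 - <<'E'
from h import *
i,c,s=snap("top"); cv2.imwrite("pics/t2.png",cv2.resize(i[155:305,195:335],None,fx=4,fy=4,interpolation=cv2.INTER_CUBIC))
r=np.load("board.npy"); a=r[2]
E
```

```text
target [0.5769 0.0359 0.043 ] delta cm [-0.17  0.02  3.38] roll 0.4 | now board [62.1 49.4] z 76.8 yaw 45.4 t 6.7667 F [-2.  -0.7 -0.1] w -0.4
```

View pics/t2.png

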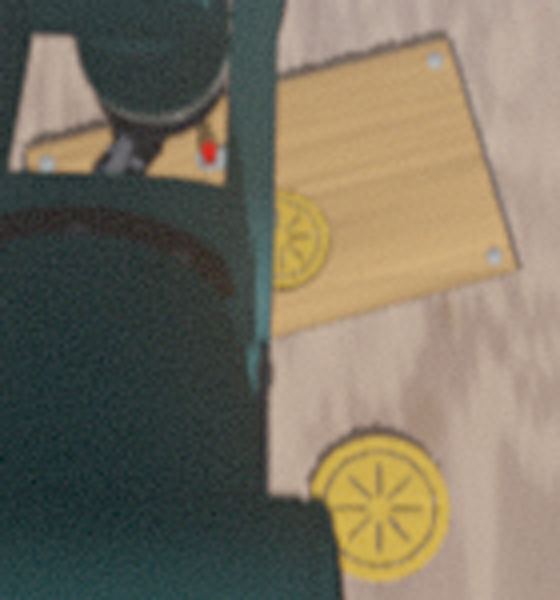

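The die is seated and the pin is unmoved at (208,150); the hand is beyond it. Going down.

Call:
{"name": "jog_arm", "arguments": {"plan": [[-1, -0.1, 0, 1.5, 0], [-1, -0.1, 0, 3, 0], [-1, -0.1, 0, 3.3, 0], [-1, -0.1, 0, 3.3, 0]]}}

```text
time: 7.15
tool_pos: [0.5745, 0.034, 0.0437]
ee_rot: [0.869, 0.495, -0.002, -0.001]
force: [0.9, -0.2, -0.2]
gripper_width: 0.0002
grasp_force: 0.0
```

```bash
python3 go.py 61 48 43 45
```

```text
target [0.5769 0.0359 0.043 ] delta cm [0.29 0.11 0.07] roll 0.1 | now board [58.1 46.7] z 43.7 yaw 45.1 t 7.15 F [ 0.9 -0.2 -0.2] w 0.2
```

Call:
{"name": "jog_arm", "arguments": {"plan": [[-1, -0.4, 0, 0, 0], [-1, -0.8, 0, 0, 0], [-1, -1.2, -0.2, 0, 0], [-1, -1.5, -0.5, 0, 0], [-1, -1.75, -0.8, 0, 0]]}}

```text
time: 7.57
tool_pos: [0.5607, 0.0247, 0.0457]
ee_rot: [0.869, 0.495, 0.001, -0.0]
force: [0.6, 5.2, -0.4]
gripper_width: -0.0
grasp_force: 2.0
```

Call:
{"name": "jog_arm", "arguments": {"plan": [[-1, -0.3, -0.15, 0, 0], [-1, -0.6, -0.28, 0, 0], [-1, -0.9, -0.4, 0, 0], [-1, -1.3, -0.45, 0, 0], [-1, -1.7, -0.5, 0, 0]]}}

```text
time: 7.98
tool_pos: [0.5473, 0.0118, 0.0453]
ee_rot: [0.869, 0.495, 0.0, -0.0]
force: [-0.6, 2.6, 0.5]
gripper_width: 0.0002
grasp_force: 1.1
```

```bash
python3 go.py 17.7 11.7 43 45
python3 - <<'E'
from h import *
i,c,s=snap("scene"); cv2.imwrite("pics/s2.png",cv2.resize(i[180:245,205:320],None,fx=6,fy=6,interpolation=cv2.INTER_CUBIC))
E
```

```text
target [ 0.5439 -0.01    0.043 ] delta cm [-2.04  0.82  0.23] roll 0.1 | now board [26.3 32. ] z 45.3 yaw 45.1 t 7.9833 F [-0.6  2.6  0.5] w 0.2
```

View pics/s2.png

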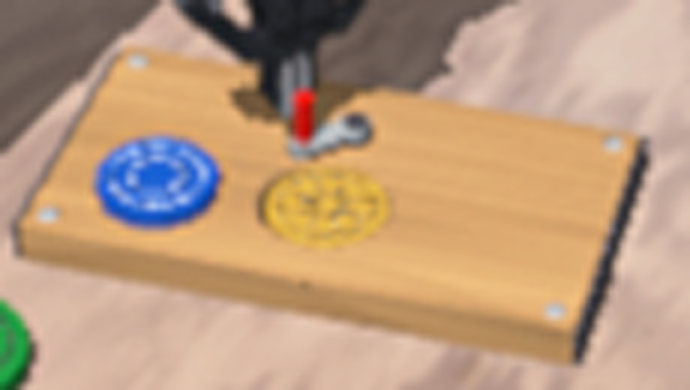

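The keeper is turning: the pin is at crop (303,115), ahead of the fingers, and the die is flat. Continuing.

Call:
{"name": "jog_arm", "arguments": {"plan": [[-1, -0.4, 0.05, 0, 0], [-1, -0.75, 0.1, 0, 0], [-1, -1.1, 0.25, 0, 0], [-1, -1.45, 0.4, 0, 0], [-1, -1.7, 0.6, 0, 0]]}}

```text
time: 8.45
tool_pos: [0.5441, -0.0064, 0.0448]
ee_rot: [0.869, 0.495, -0.0, 0.0]
force: [0.1, 2.2, 1.8]
gripper_width: 0.0001
grasp_force: 0.8
```

Call:
{"name": "jog_arm", "arguments": {"plan": [[-1, -0.15, 0.1, 0, 0], [-1, -0.3, 0.2, 0, 0], [-1, -0.45, 0.25, 0, 0]]}}

```text
time: 8.7
tool_pos: [0.5446, -0.0112, 0.0449]
ee_rot: [0.869, 0.495, 0.0, 0.0]
force: [1.8, 5.0, -1.7]
gripper_width: 0.0001
grasp_force: 2.6
```

```bash
python3 go.py 17.7 11.7 43 45
python3 - <<'E'
from h import *
import cv2
i,c,s=snap("scene"); 
r=np.load("board.npy"); a=r[2]
def red(i):
    h=cv2.cvtColor(i[180:245,205:320],cv2.COLOR_BGR2HSV); m=((h[...,0]<5)|(h[...,0]>175))&(h[...,1]>200)&(h[...,2]>100)
    y,x=np.nonzero(m); return (x.mean()+205,y.mean()+180,len(x)) if len(x) else None
print(red(i))
for th in (79,135,160,170,175,180):
    t=np.radians(th);x,y=36+30*np.cos(t),30*np.sin(t)
    print(th,w2p(c,[(r[0]+np.cos(a)*x/1e3-np.sin(a)*y/1e3,r[1]+np.sin(a)*x/1e3+np.cos(a)*y/1e3,.0485)]).round(1))
E
```

```text
target [ 0.5439 -0.01    0.043 ] delta cm [ 0.07 -0.12  0.19] roll 0.1 | now board [18.  10.3] z 44.9 yaw 45.1 t 8.7 F [ 1.8  5.  -1.7] w 0.1
(np.float64(261.0), np.float64(201.68421052631578), 19)
79 [[254.7 192.8]]
135 [[254.7 198.3]]
160 [[257.4 200.2]]
170 [[258.9 200.7]]
175 [[259.6 200.9]]
180 [[260.4 201.1]]
```

The red pin is at the predicted 180° position and the force is rising, so it is at the stop. I'll back off and check.

Call:
{"name": "jog_arm", "arguments": {"plan": [[-1, 0.5, 0, 0, 0], [-1, 1.5, 0, 0, 0], [-1, 1.5, 0, -3, 0], [-1, 1.5, 0, -7, 0], [-1, 1.5, 0, -10, 0]]}}

```text
time: 9.17
tool_pos: [0.5521, 0.0027, 0.1465]
ee_rot: [0.868, 0.496, -0.0, 0.0]
force: [1.5, -0.6, 0.8]
gripper_width: 0.0001
grasp_force: 0.0
```

Call:
{"name": "jog_arm", "arguments": {"plan": [[-1, 4, -1, -3, 0], [-1, 8, -2, -4, 0], [-1, 12, -3, -5, 0], [-1, 14, -4, -5, 0], [-1, 14, -4, -5, 0]]}}

```text
time: 9.58
tool_pos: [0.5906, 0.1493, 0.1966]
ee_rot: [0.868, 0.497, 0.003, -0.0]
force: [1.4, -0.5, 1.5]
gripper_width: 0.0001
grasp_force: 0.0
```

Run:
```python
from h import *
a,_,s=snap("scene"); b,_,_=snap("top")
A=cv2.resize(a[180:245,205:320],(690,390),interpolation=cv2.INTER_CUBIC);
B=cv2.resize(b[195:245,215:305],(378,210),interpolation=cv2.INTER_CUBIC)
o=np.zeros((600,690,3),np.uint8);o[:390]=A;o[390:,:378]=B
cv2.imwrite("pics/fin.png",o); print(np.round(s["force"],1),s["tool_pos"],s["time"])
```

```text
[ 1.4 -0.5  1.5] [0.5905765  0.14932238 0.19655781] 9.5833
```

View pics/fin.png

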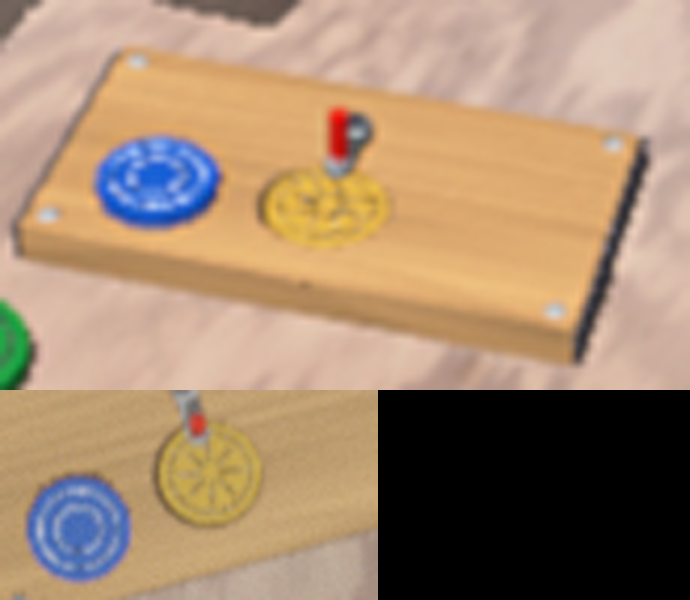

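The keeper arm points straight at the die's centre along board -x, the die lies flat, and the blue die has not moved. Handing in.

```bash
python3 -c "
from cell import bot
print(bot.close_job())"
```

```text
the job is handed in; nothing more can be done
None
```

The job is handed in at about 9.6 s of the 58 s allowed: in the last pictures the brass die lies flat in the pocket with the keeper turned fully over it, and the blue die looks unmoved; no verdict came back.

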